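# Touch off the depth probe in the dish and clamp it

### The job

Take the inclined depth probe by its round handle and slide it gently down until its ball foot touches the bottom of the steel dish, then let go and swing the clamp lever fully down to lock the slide at that height. Leave the dish where it is between its stops, and the things standing around undisturbed.

Things in the scene. Friction and masses are not known exactly. Their poses are not given: they have to be found in the camera images.
- stand: Fixed micromanipulator stand: black base plate 120 x 300 x 16 mm (85 mm to +y, 215 mm to -y of the origin), aluminium post and inclined guide block that carries the probe. Origin on the table; its +x points level, the way the probe leans going down, +y to the left, z up. The slide axis lies in its x-z plane, 30 degrees from vertical: the probe goes down along (0.5, 0, -0.866) in this frame.
- light_bar (a point): Centre of the underside of a black light bar over the slide, level, along the stand's y: 40 mm (x) by 215 mm (y) by 32 mm high, on an aluminium clamp and steel pillar at its -y end. Fixed to the stand. It is in the way of a hand coming straight down on the handle: come in along the slide axis, leaning back.
- handle (a point): Centre of the probe's round steel handle: a cylinder 28 mm in diameter, 55 mm long, coaxial with the slide; it moves with the probe. Its z axis points up along the slide. With the foot on the dish floor the top of the guide block (36 x 46 mm) is still 35 to 70 mm below this point along the axis, so grip at the handle's middle or higher.
- foot (a point): Centre of the ball foot, 10 mm in diameter, at the lower end of the probe's 9 mm rod, 170 mm down the slide axis from the handle's centre.
- probe (a joint): Travel of the probe down its slide, in m: 0 fully raised, 0.095 its end stop; it starts near the top. The foot meets the dish floor at roughly 0.04 to 0.08, depending on the height of the stage. Friction of about 4 N: it stays where it is left, clamped or not.
- clamp_pivot (a point): Pivot of the clamp lever, on the +y side of the guide block (79 mm to +y of the slide axis); the pivot line is the stand's y axis.
- clamp_pad (a point): Point near the free end of the clamp lever, on its middle line, 65 mm from the pivot (the lever ends at 78 mm). The lever is an aluminium bar 20 mm wide and 10 mm thick; open, it points back (-x of the stand) and 30 degrees up; pressed down at this end it swings to 30 degrees below level.
- clamp (a joint): Angle of the clamp lever in rad: 0 open (up) to 1.05 locked (down, on its stop). It starts near open, needs about 2 N at the end, and stays where it is left.
- stage: Black stage plate 160 x 190 mm on four steel legs, fixed; origin 54 mm below the centre of its top face; its height varies. Four 10 mm high aluminium stops around the dish.
- dish: Round steel dish, loose, 100 mm across and 22 mm high, floor 6 mm thick; origin at the centre of its underside, z up. Stands between the stops on the stage, under the probe.
- vial: Bystander: small amber vial, 22 mm across and 45 mm high, standing on a corner of the stage plate; origin under its centre.
- reagent: Bystander: amber bottle, 52 mm across and 110 mm high, standing on the table near the stand; origin under its centre.
- canister: Bystander: black lens canister, 48 mm across and 54 mm high, standing on the table near the stage; origin under its centre.
Mind the look-alikes: they are no part of the job. Of the things that look like the dish, the middle-sized one is meant.

How it is judged:
On the way, in this order (a step that is already met when the one before it is completed fails the run):
1. the foot touches the dish floor while the clamp is still open (z of foot in the frame of dish below 0.013 m and horizontal distance between foot and dish below 0.046 m and value of joint clamp below 0.4 rad), for 0.2 s.
2. the clamp lever is swung down with the foot still on the dish floor (value of joint clamp above 0.9 rad and z of foot in the frame of dish below 0.0135 m), for 0.2 s.
At the end, for the whole second after the job is handed in: The ball foot rests on the dish floor (within 2.5 mm, inside the dish), the clamp lever is at 0.9 rad or more (stop at 1.05), and the dish lies flat and still within 8 mm of where it started, between its stops (all of step 2 and horizontal distance between foot and dish below 0.046 m and distance of dish from where it was at the start of the episode below 0.008 m and angle between dish's own z axis and vertical below 0.06 rad and linear speed of dish below 0.01 m/s); the robot touches nothing.
It fails at once if the probe is pressed into the dish with more than 40 N (contact force between probe and dish above 40 N).
It fails at once if a neighbouring vial, bottle or canister is displaced by more than 30 mm (distance of any of vial, reagent, canister from where it was at the start of the episode above 0.03 m).
It also fails if it takes over 51 s, if anything falls off the work surface, if the arm or the gripper's body presses on something with over 40 N, if the wrist force passes 120 N, or if a joint passes its speed limit or range.

### The arm

A 6-joint arm with a two-finger parallel gripper is mounted at the origin on the work surface. World frame = base frame: x ahead of the robot, y to its left, z up, the work surface at z = 0. Lengths are in m, angles in rad, forces in N, time in s.
With the tool pointing down it reaches from about 0.375 to 0.9 m from the base axis. Payload 3.1 kg.
Tool frame: the origin (TCP) lies between the finger pads; the fingertips stand 22 mm ahead of it and the grasp point (between the pads) lies 3 mm ahead of it; z points along the fingers, y is the line along which they close (so a half turn about z gives the same grasp; the last joint's range is limited). The gripper opens to 87 mm and grips with 3 to 60 N. Pads are 19 mm wide; open, the fingers measure 117 mm over their backs; the gripper's body (75 mm by 190 mm) begins 51 mm behind the grasp point.
Start: joints at [-1.381, 0.527, 1.433, -0, 1.181, -0.178], TCP at [0.225, -0.583, 0.245] pointing down, gripper open.
Joint ranges: [-3.08, 3.08], [-0.75, 2.2], [0.22, 2.44], [-1.43, 4.57], [0, 2.65], [-2.85, 2.85]. Speed limits (rad/s): [2.79, 2.79, 3.14, 3.14, 3.14, 3.14].

### API

Orientations are given as a unit quaternion [x, y, z, w].
In Python, from rig import get_obs, camera, get_calibration, hand_in, cut_out gives the robot as it stands.
- The arm moves only by the shell command python3 -m inch 'ROWS' [OPENING] [FORCE]. ROWS is JSON, one flat list of numbers, 6 for each row, row after row: the shift along the tool's x, y, z scaled (see below), then the turn, a rotation vector about the tool's x, y, z scaled (see below). A call has 1 to 20 rows; each row is the pose to reach, as a shift and turn from the pose commanded when the call began, along the tool's axes at that moment; what a row does not reach only later rows make up. The controller multiplies each number of a shift by 0.08 m and each number of a turn by 90 degrees. A row lasts 1/12 s, in which the tool goes at most 41.7 mm and 7.16 degrees, less where a joint would pass 70% of its speed; a pose out of reach is approached as far as the arm can. A call with a number of a shift or a turn outside -1 to 1 is refused whole. A call with a gripper value outside its range is refused whole. OPENING is the finger opening in mm, from 0 to 87, set as the call begins (- or left out, the last holds). The fingers move at their own pace and stop on an object; FORCE is the grip in N (left out, the last holds). Time passes only in rows, so rows that repeat a pose let the fingers close. It gives the time, the measured TCP pose, the force, the opening and the grip force at its end, in the units of the state.
- get_obs(): the state, without advancing time (a new reading comes with each control period).
- camera(name): name is "side" or "top" or "wrist"; returns the picture (420x560x3 uint8, red, green, blue); there is no depth.
- get_calibration(name): a dict with "vertical_fov" (degrees; the focal length in pixels is half the picture's height over the tangent of half this angle, whatever the lens; pixels are square), "cx", "cy" (the principal point, pixels), "D" ([k1, k2, p1, p2, k3] as OpenCV has them; the pictures are not rectified), "T" (4x4, takes a point from camera to world coordinates). Camera axes: x right, y down, z forward; pixel columns grow to the right and rows downward; lengths in m; the calibration is good to about 2 mm. A picture is of the moment at which its call begins: read the wrist's pose just before it. get_calibration takes no time and is no camera call; for the wrist camera it gives the pose at the moment of the call.
- hand_in(): hands the job in; it is judged then, once.
Trained networks look in the newest picture that a camera, given by its name, has taken for a name from the list of things; names that differ only in an ending like _2 or _b are one class to them, and where a whole thing is asked for, a point or a joint stands for the part that bears it (a point fixed in the world has none). Each returns a list of dicts, best first, with "conf" (0 to 1); they miss things now and then, are a little off and sometimes report something else, mostly with a low value. They report only what shows in the picture. A call takes as long as a camera call. They do not tell look-alikes from the thing itself.
- cut_out(camera, thing): "region" (420x560 bool, what is visible of it) and "bbox" ([left, top, right, bottom] in pixels, round what is visible of it).
The state is a dict: "time": time; "q": joint angles; "joint_velocities": joint speeds; "joint_torque": joint torques, N m; "position": TCP position; "tool_rot": TCP orientation; "ft_force": force on the tool from outside, world axes, zero at the start; "moment": the same for the moment, N m; "grip_width": finger opening in m; "grip_force": force on a finger pad.
Only numpy, scipy, OpenCV 4.12 (cv2) and the standard library are available. Lean on these libraries where they do the work, as an engineer would, in place of code of your own. Each camera call takes 0.05 s, during which the arm holds its last target. There are 200 camera calls.

## Working session

There is one attempt and no reset: what is moved stays moved. The work goes in short steps, Python scripts to look and compute and a shell command to move; the robot and the scene stay as the last step left them, time stands still between calls to the robot, and variables do not carry over. Pictures are saved under pics/ and viewed, at most 10 in all, crops included, and the job is handed in when it is done.

```bash
ls; mkdir -p pics; python3 - <<'E'
from rig import *
import cv2, numpy as np
o=get_obs(); print({k:np.round(v,3).tolist() for k,v in o.items()})
for c in ("side","top"):
    im=camera(c); cv2.imwrite(f"pics/{c}0.png",im[:,:,::-1])
    k=get_calibration(c); print(c,k["vertical_fov"],k["cx"],k["cy"],k["D"],np.round(k["T"],3).tolist())
    for t in ("stand","light_bar","handle","foot","probe","clamp","stage","dish","vial","reagent","canister"):
        try: print(t,[(round(d["conf"],2),d["bbox"],[int(v) for v in np.argwhere(d["region"]).mean(0)[::-1]]) for d in cut_out(c,t)][:5])
        except Exception as e: print(t,e)
E
```

```text
pics
{'time': 0.0, 'q': [-1.382, 0.528, 1.434, -0.0, 1.181, -0.178], 'joint_velocities': [0.002, 0.001, 0.0, 0.0, 0.001, 0.0], 'joint_torque': [-0.0, -44.004, -17.659, 0.063, 0.058, -0.0], 'position': [0.225, -0.583, 0.244], 'tool_rot': [0.983, 0.183, -0.0, -0.001], 'ft_force': [0.014, -0.17, 1.085], 'moment': [-0.039, -0.008, 0.002], 'grip_force': 0.0, 'grip_width': 0.087}
side 44.1530546165892 275.94413943080684 216.28254622682553 [-0.10753492  0.          0.          0.          0.        ] [[0.97, 0.163, -0.182, 0.845], [0.245, -0.652, 0.718, -0.683], [-0.002, -0.741, -0.672, 0.905], [0.0, 0.0, 0.0, 1.0]]
stand [(0.9, [139.9, 167.5, 266.0, 406.6], [198, 296]), (0.51, [299.6, 266.0, 310.2, 288.6], [303, 278])]
light_bar [(0.62, [136.5, 166.7, 264.9, 409.9], [198, 296])]
handle [(0.44, [203.0, 223.0, 245.6, 274.0], [220, 245])]
foot [(0.75, [202.0, 220.3, 263.9, 295.4], [222, 246])]
probe [(0.46, [202.4, 217.4, 262.6, 297.5], [223, 247])]
clamp [(0.61, [235.5, 238.9, 265.6, 252.5], [248, 244]), (0.58, [199.1, 221.1, 263.3, 295.8], [229, 254])]
stage [(0.97, [225.6, 277.6, 316.5, 36
[... 720 characters left out ...]
210.5, 439.9, 315.4], [356, 263])]
handle [(0.74, [315.5, 241.8, 333.8, 270.0], [324, 257])]
foot [(0.57, [316.7, 238.1, 335.1, 271.3], [324, 257])]
probe [(0.76, [317.7, 238.7, 331.7, 271.9], [324, 257])]
clamp [(0.59, [282.0, 236.7, 290.7, 270.0], [286, 252])]
stage [(0.78, [273.8, 196.1, 351.6, 260.5], [310, 225])]
dish [(0.69, [323.9, 163.1, 350.0, 183.4], [337, 172]), (0.68, [213.7, 266.8, 267.7, 321.4], [240, 292]), (0.59, [295.7, 207.3, 323.2, 235.0], [306, 221])]
vial [(0.59, [278.5, 200.4, 288.6, 214.7], [281, 207]), (0.59, [316.6, 239.4, 332.2, 271.9], [324, 257])]
reagent [(0.75, [359.8, 235.1, 387.2, 253.2], [375, 243])]
canister [(0.82, [237.6, 224.3, 255.2, 240.4], [247, 232])]
```

```bash
python3 - <<'E'
import cv2
a=cv2.imread("pics/side0.png"); cv2.imwrite("pics/side0c.png",cv2.resize(a[160:415,130:380],None,fx=2.35,fy=2.35,interpolation=cv2.INTER_CUBIC))
a=cv2.imread("pics/top0.png"); cv2.imwrite("pics/top0c.png",cv2.resize(a[150:335,200:450],None,fx=3.2,fy=3.2,interpolation=cv2.INTER_CUBIC))
E
```

```text
(no output)
```

View pics/side0c.png

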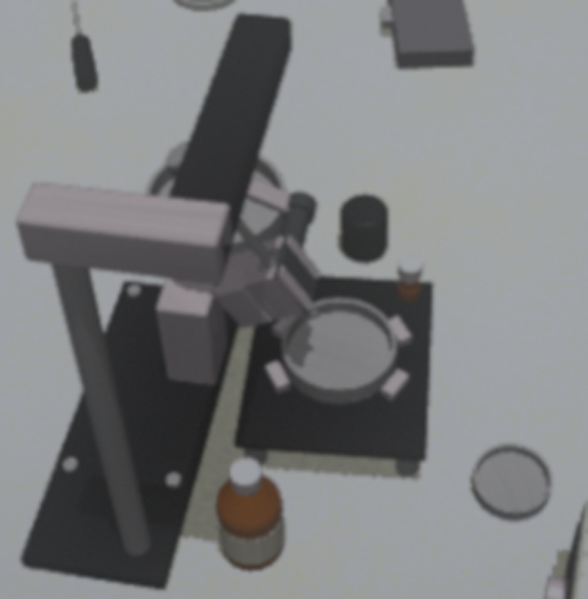

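View pics/top0c.png

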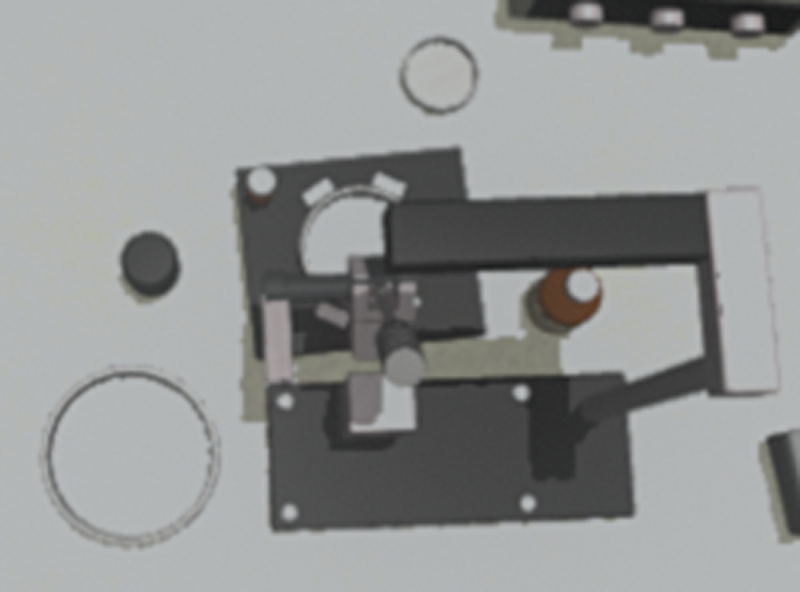

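The three dish look-alikes in the side picture are the big ring at (207,240), the dish on the stage between aluminium stops at (274,308), and the small dish at (347,364). The stage one is the middle-sized one and sits between the stops under the probe, which the crops confirm. The light bar hides the handle in the side view. In the top view its top disc is at full-picture pixel (326,264), and the base plate corners are visible. Next I'll work out the stand and dish poses.

```bash
cat > h.py <<'E'
import numpy as np, cv2
from scipy.optimize import least_squares
from scipy.spatial.transform import Rotation as R
from rig import *
def K(c):
    f=210/np.tan(np.radians(c["vertical_fov"]/2)); return np.array([[f,0,c["cx"]],[0,f,c["cy"]],[0,0,1]])
def ray(c,p):
    u=cv2.undistortPoints(np.array([[p]],float),K(c),np.array(c["D"]))[0,0]; T=np.array(c["T"])
    d=T[:3,:3]@[u[0],u[1],1]; return T[:3,3],d/np.linalg.norm(d)
def atz(c,p,z):
    o,d=ray(c,p); return o+d*(z-o[2])/d[2]
def proj(c,P):
    Ti=np.linalg.inv(np.array(c["T"])); P=np.atleast_2d(P)@Ti[:3,:3].T+Ti[:3,3]
    return cv2.projectPoints(P[:,None],np.zeros(3),np.zeros(3),K(c),np.array(c["D"]))[0][:,0]
def tri(rs):
    A=sum(np.eye(3)-np.outer(d,d) for o,d in rs); b=sum((np.eye(3)-np.outer(d,d))@o for o,d in rs); return np.linalg.solve(A,b)
E
python3 - <<'E'
from h import *
t,s=get_calibration("top"),get_calibration("side")
T=lambda x,y:(200+x/3.2,150+y/3.2); S=lambda x,y:(130+x/2.35,160+y/2.35)
loc=np.array([[.06,.085],[.06,-.215],[-.06,-.215],[-.06,.085]])
pt=[T(272,387),T(625,374),T(634,514),T(273,530)]
ps={0:None}
print("corners",[np.round(atz(t,p,.016),3) for p in pt])
sc={2:S(25,562),1:S(165,586)}  # side view corners
print("side",{k:np.round(atz(s,p,.016),3) for k,p in sc.items()})
def res(x):
    c,n=np.cos(x[2]),np.sin(x[2]); P=np.array([[x[0]+c*a-n*b,x[1]+n*a+c*b,.016] for a,b in loc])
    return np.r_[(proj(t,P)-pt).ravel(),(proj(s,P[[2,1]])-[sc[2],sc[1]]).ravel()]
r=least_squares(res,[.4,-.1,0]); print("stand",r.x,np.round(r.fun,1))
c,n=np.cos(r.x[2]),np.sin(r.x[2])
# bolts; stage corners in top: find height by both views
st=[(T(237,170),S(270,277)),(T(460,148),S(433,284))]
for a,b in [(T(237,170),S(433,284)),(T(460,148),S(425,457)),(T(484,330),S(238,443))]:
    P=tri([ray(t,a),ray(s,b)]); print("stage corner",np.round(P,4),np.round(proj(t,P)-a,1),np.round(proj(s,P)-b,1))
# bar corners: underside etc
for z in (.25,.3,.35,.4):
    P=atz(t,T(404,366),z); d=P[:2]-r.x[:2]; print("handletop z",z,P,"local",c*d[0]+n*d[1],-n*d[0]+c*d[1])
# light bar top far-left corner: top crop (386,207) ; side crop (237,15)...
a,b=T(386,207),S(290,18); P=tri([ray(t,a),ray(s,b)]); print("bar top corner +x+y",P,proj(t,P)-a,proj(s,P)-b)
a,b=T(386,265),S(237,15); P=tri([ray(t,a),ray(s,b)]); print("bar top corner -x+y",P,proj(t,P)-a,proj(s,P)-b)
# shaft end
print(get_obs()["time"])
w=get_calibration("wrist"); print(w["vertical_fov"],np.round(w["T"],3).tolist())
E
```

```text
corners [array([0.564, 0.019, 0.016]), array([ 0.591, -0.274,  0.016]), array([ 0.476, -0.283,  0.016]), array([0.448, 0.011, 0.016])]
side {2: array([ 0.483, -0.287,  0.016]), 1: array([ 0.598, -0.277,  0.016])}
stand [ 0.51581184 -0.06766585  0.10219285] [-1.6 -1.2  0.5 -2.3  1.6 -0.6  0.2  0.3 -2.5 -0.5  0.  -1.1]
stage corner [0.7418 0.0586 0.0385] [[-0.2 -0.5]] [[-0.7  0.2]]
stage corner [ 0.7718 -0.1268  0.0381] [[-0.2 -0.5]] [[-0.7  0.2]]
stage corner [ 0.6189 -0.1512  0.0383] [[-0.1 -0.2]] [[-0.3  0.1]]
handletop z 0.25 [ 0.56238909 -0.064664    0.25      ] local 0.046640484619569524 -0.0017653846802080366
handletop z 0.3 [ 0.55699034 -0.05936192  0.3       ] local 0.041810793838548965 0.0040597831446590625
handletop z 0.35 [ 0.55159159 -0.05405984  0.35      ] local 0.036981103057528525 0.009884950969526143
handletop z 0.4 [ 0.54619284 -0.04875777  0.4       ] local 0.032151412276507974 0.015710118794393234
bar top corner +x+y [ 0.64079445 -0.03434243  0.39615156] [[-0.38771079 -1.02556548]] [[-1.22008869  0.29270139]]
bar top corner -x+y [ 0.60485314 -0.03663414  0.39456922] [[-0.00103433 -0.00252902]] [[-0.00301048  0.00066418]]
1.2
67.94732575722533 [[0.359, -0.899, -0.251, 0.293], [-0.933, -0.346, -0.098, -0.556], [0.001, 0.269, -0.963, 0.386], [0.0, 0.0, 0.0, 1.0]]
```

```bash
python3 -m inch '[0.86,-0.81,-0.84,0,0,0, 0.86,-0.81,-0.84,0,0,0, 0.86,-0.81,-0.84,0,0,0]' 87
python3 -m inch '[0.86,-0.81,-0.84,0,0,0, 0.86,-0.81,-0.84,0,0,0, 0.86,-0.81,-0.84,0,0,0]'
python3 -m inch '[0.86,-0.81,0,0,0,0, 0.86,-0.81,0,0,0,0, 0.86,-0.81,0,0,0,0]'
python3 -m inch '[0.86,-0.81,0,0,0,0, 0.86,-0.81,0,0,0,0, 0.86,-0.81,0,0,0,0]'
python3 -m inch '[0.86,-0.81,0,0,0,0, 0.86,-0.81,0,0,0,0, 0.86,-0.81,0,0,0,0, 0.86,-0.81,0,0,0,0]'
python3 - <<'E'
from h import *
o=get_obs(); print(o["time"],np.round(o["position"],3),np.round(o["q"],2),o["ft_force"])
E
```

```text
time: 1.45
position: [0.2662, -0.4964, 0.3124]
tool_rot: [0.983, 0.183, 0.0, -0.001]
ft_force: [-0.4, -0.5, 0.8]
grip_width: 0.0872
grip_force: 0.0
time: 1.7
position: [0.3074, -0.4107, 0.3809]
tool_rot: [0.983, 0.183, 0.0, 0.0]
ft_force: [0.4, -0.8, -0.5]
grip_width: 0.0869
grip_force: 0.0
time: 1.95
position: [0.3486, -0.3223, 0.3796]
tool_rot: [0.983, 0.185, 0.001, -0.001]
ft_force: [-0.1, 0.3, 0.0]
grip_width: 0.0869
grip_force: 0.0
time: 2.2
position: [0.3892, -0.2378, 0.379]
tool_rot: [0.983, 0.185, 0.001, -0.001]
ft_force: [-0.3, 0.2, -0.2]
grip_width: 0.0869
grip_force: 0.0
time: 2.53
position: [0.4299, -0.1551, 0.379]
tool_rot: [0.983, 0.185, 0.0, -0.0]
ft_force: [-0.2, -1.0, -0.1]
grip_width: 0.0869
grip_force: 0.0
2.5333 [ 0.43  -0.155  0.379] [-0.59  0.14  1.64  0.    1.36  0.61] [-0.1753722  -0.96062498 -0.06478189]
```

```bash
python3 -m inch '[0.86,-0.81,0,0,0,0, 0.86,-0.81,0,0,0,0, 0.86,-0.81,0,0,0,0]'
python3 -m inch '[0,0,0,0,0,-0.91, 0,0,0,0,0,-0.91, 0,0,0,0,0,-0.91, 0,0,0,0,0,-0.91, 0,0,0,0,0,-0.91, 0,0,0,0,0,-0.91, 0,0,0,0,0,-0.91, 0,0,0,0,0,-0.91, 0,0,0,0,0,-0.91, 0,0,0,0,0,-0.91, 0,0,0,0,0,-0.91, 0,0,0,0,0,-0.91]'
python3 -m inch '[0,0,0,0,0,-0.91, 0,0,0,0,0,-0.91, 0,0,0,0,0,-0.91, 0,0,0,0,0,-0.91, 0,0,0,0,0,-0.91, 0,0,0,0,0,-0.91, 0,0,0,0,0,-0.91, 0,0,0,0,0,-0.91, 0,0,0,0,0,-0.91, 0,0,0,0,0,-0.91, 0,0,0,0,0,-0.91, 0,0,0,0,0,-0.91]'
python3 -m inch '[0,0,0,0,-0.33,0, 0,0,0,0,-0.33,0, 0,0,0,0,-0.33,0, 0,0,0,0,-0.33,0, 0,0,0,0,-0.33,0, 0,0,0,0,-0.33,0]'
python3 - <<'E'
from h import *
o=get_obs(); print(o["time"],np.round(o["position"],3),np.round(o["q"],2)); print(np.round(R.from_quat(o["tool_rot"]).as_matrix(),3))
im=camera("wrist"); cv2.imwrite("pics/w1.png",im[:,:,::-1])
E
```

```text
time: 2.78
position: [0.4714, -0.0701, 0.379]
tool_rot: [0.983, 0.184, 0.001, -0.001]
ft_force: [-0.1, -0.4, 0.1]
grip_width: 0.0866
grip_force: 0.0
time: 3.78
position: [0.47, -0.074, 0.3788]
tool_rot: [0.621, 0.784, -0.001, 0.0]
ft_force: [1.3, 0.0, 0.7]
grip_width: 0.0871
grip_force: 0.0
time: 4.78
position: [0.47, -0.074, 0.3788]
tool_rot: [-0.044, 0.999, -0.001, -0.0]
ft_force: [0.4, 0.5, 0.4]
grip_width: 0.0867
grip_force: 0.0
time: 5.28
position: [0.4678, -0.0733, 0.3778]
tool_rot: [-0.039, 0.966, 0.01, 0.255]
ft_force: [-0.6, 0.3, -0.2]
grip_width: 0.0871
grip_force: 0.0
5.2833 [ 0.468 -0.073  0.378] [-0.59 -0.02  1.93  0.42  0.86 -2.45]
[[-0.867 -0.081  0.492]
 [-0.071  0.997  0.04 ]
 [-0.494 -0.    -0.87 ]]
```

View pics/w1.png

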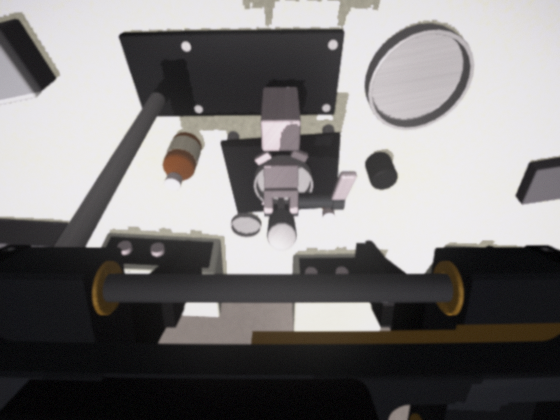

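Wrist view: handle top disc at about (282,236), guide block above it at (281,200), lever at (345,187), dish behind at (283,180), and the base plate with its four corners at the top. I'll enlarge it for exact pixels.

```bash
python3 - <<'E'
from h import *
a=cv2.imread("pics/w1.png"); cv2.imwrite("pics/w1c.png",cv2.resize(a[110:260,215:375],None,fx=4,fy=4,interpolation=cv2.INTER_CUBIC)) 
for t in ("handle","clamp","dish"):
    print(t,[(round(d["conf"],2),d["bbox"],np.round(np.argwhere(d["region"]).mean(0)[::-1],1)) for d in cut_out("wrist",t)])
E
```

```text
handle [(0.62, [266.6, 195.1, 296.5, 246.7], array([281.4, 227.3]))]
clamp [(0.8, [331.3, 172.6, 359.4, 210.2], array([342.5, 188.9]))]
dish [(0.94, [229.7, 209.8, 260.7, 239.3], array([245.1, 224.9])), (0.89, [365.5, 24.0, 474.8, 128.5], array([418.3,  76. ])), (0.64, [253.2, 155.6, 313.9, 202.6], array([286.3, 177.3]))]
```

View pics/w1c.png

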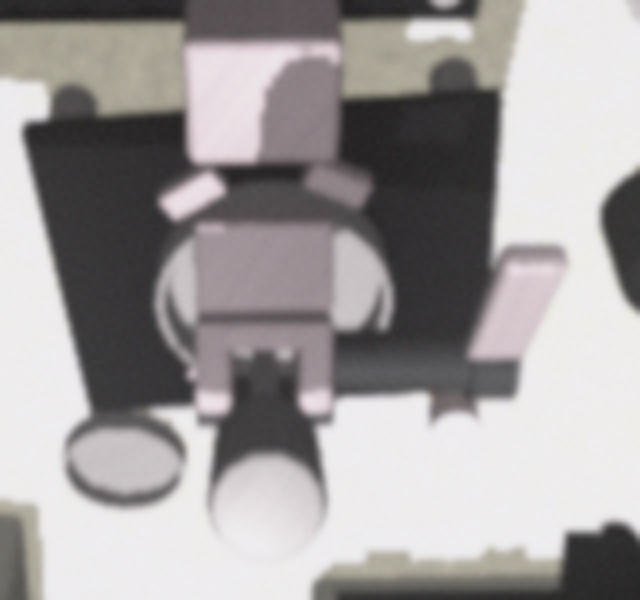

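```bash
cat > fit.py <<'E'
from h import *
t,s,w=get_calibration("top"),get_calibration("side"),get_calibration("wrist")
T=lambda x,y:np.array((200+x/3.2,150+y/3.2)); S=lambda x,y:np.array((130+x/2.35,160+y/2.35)); W=lambda x,y:np.array((215+x/4,110+y/4))
C=[[.06,.085],[.06,-.215],[-.06,-.215],[-.06,.085]]
U=lambda a,b:(a,b,.016)
def model(x):
    hx,hz,px,pz=x[3:7]; al=np.radians(30)-x[7]
    e=(px-.078*np.cos(al)+.005*np.sin(al),.079,pz+.078*np.sin(al)+.005*np.cos(al))
    return [(t,U(*C[0]),T(272,387)),(t,U(*C[1]),T(625,374)),(t,U(*C[2]),T(634,514)),(t,U(*C[3]),T(273,530)),
     (s,U(*C[2]),S(25,562)),(s,U(*C[1]),S(165,586)),
     (w,U(*C[2]),(122,34)),(w,U(*C[3]),(343,30)),(w,U(*C[0]),(341,117)),(w,U(*C[1]),(140,114)),
     (t,(hx,0,hz),T(404,366)),(w,(hx,0,hz),W(268,506)),
     (t,(px,.079,pz),T(278,288)),(w,(px,.079,pz),W(494,378)),(t,e,T(281,380)),(w,e,W(537,264))]
def to_w(x,P):
    c,n=np.cos(x[2]),np.sin(x[2]); return np.array([x[0]+c*P[0]-n*P[1],x[1]+n*P[0]+c*P[1],P[2]])
def res(x): return np.concatenate([proj(c,to_w(x,P))[0]-p for c,P,p in model(x)])
x0=[.516,-.068,.1,.045,.265,.1,.2,.05]
if __name__=="__main__":
    r=least_squares(res,x0,loss="soft_l1"); x=r.x; print(np.round(x,4)); print(np.round(res(x).reshape(-1,2),1).tolist())
    J=r.jac; print("sd",np.round(np.sqrt(np.diag(np.linalg.inv(J.T@J))),4))
    print("handle top",to_w(x,(x[3],0,x[4])),"centre",to_w(x,(x[3]+.01375,0,x[4]-.0238)),"pivot",to_w(x,(x[5],.079,x[6])))
    Tw=np.array(w["T"]); print("wrist depth of handle top",(np.linalg.inv(Tw)@np.r_[to_w(x,(x[3],0,x[4])),1])[2])
    o=get_obs(); Rt=R.from_quat(o["tool_rot"]).as_matrix()
    Rg=R.from_euler("z",x[2]).as_matrix()@np.array([[-.866,0,.5],[0,1,0],[-.5,0,-.866]])
    print("turn/90deg",np.round(R.from_matrix(Rt.T@Rg).as_rotvec()/(np.pi/2),4))
    G=to_w(x,(x[3]+.01375,0,x[4]-.0238))
    print("in tool axes, TCP->handle centre mm",np.round(1e3*Rt.T@(G-o["position"]),1),"along goal axes",np.round(1e3*Rg.T@(G-o["position"]),1),o["time"])
    # dish, middle of ring mask from top/side rays in stand y=0 plane etc
    for c,p in ((s,(272,308)),): print("dish",np.round(atz(c,p,.038+.022),4))
E
python3 fit.py
```

```text
[ 0.5183 -0.0666  0.0922  0.0413  0.2802  0.1151  0.1624  0.213 ]
[[-1.7, -2.4], [0.4, -2.5], [1.1, -0.7], [-0.4, -1.1], [-2.1, -1.1], [0.2, -1.2], [-5.1, -0.9], [1.7, -0.0], [-7.0, -3.0], [4.1, 1.6], [0.7, -0.1], [-1.5, -0.0], [-0.7, -0.8], [-0.3, -0.2], [-0.1, 0.3], [0.8, 0.0]]
sd [0.0009 0.0008 0.005  0.0024 0.0023 0.0024 0.0027 0.0252]
handle top [ 0.5593786  -0.0628236   0.28019243] centre [ 0.57307026 -0.06155831  0.25639243] pivot [0.62562877 0.02263542 0.16243846]
wrist depth of handle top 0.2889120006107887
turn/90deg [-0.0034 -0.003  -0.0036]
in tool axes, TCP->handle centre mm [-27.9   3.3 157.9] along goal axes [-27.2   2.3 158.1] 5.4833
dish [ 0.6761 -0.0512  0.06  ]
```

```bash
python3 -m inch '[-0.34,0.03,0.2,0,0,0, -0.34,0.03,0.6,0,0,0, -0.34,0.03,0.9,0,0,0, -0.34,0.03,0.9,0,0,0, -0.34,0.03,0.9,0,0,0]' 87
python3 - <<'E'
from h import *
o=get_obs(); print(o["time"],np.round(o["position"],3),np.round(o["q"],2))
im=camera("wrist"); cv2.imwrite("pics/w2.png",im[:,:,::-1]); c=get_calibration("wrist")
Rt=R.from_quat(o["tool_rot"]).as_matrix()
for d in (0,.03,.05,.07,.1): print(d,np.round(proj(c,o["position"]+Rt[:,2]*d)[0],1))
cv2.imwrite("pics/w2c.png",cv2.resize(im[100:290,160:400,::-1],None,fx=3.1,fy=3.1,interpolation=cv2.INTER_CUBIC))
for t in ("handle","clamp"):
    print(t,[(round(d["conf"],2),d["bbox"],np.round(np.argwhere(d["region"]).mean(0)[::-1],1)) for d in cut_out("wrist",t)])
E
```

```text
time: 5.9
position: [0.5295, -0.0642, 0.3288]
tool_rot: [-0.042, 0.966, 0.012, 0.255]
ft_force: [0.5, -0.6, -0.5]
grip_width: 0.087
grip_force: 0.0
5.9 [ 0.529 -0.064  0.329] [-0.48  0.15  1.9   0.43  0.7  -2.41]
0 [277.3 273.7]
0.03 [277.4 250.2]
0.05 [277.5 238.1]
0.07 [277.6 228.1]
0.1 [277.7 216. ]
handle [(0.93, [258.6, 184.6, 296.6, 252.2], array([276.7, 223.2]))]
clamp [(0.68, [339.7, 153.4, 375.2, 201.3], array([354.4, 174.7]))]
```

View pics/w2c.png

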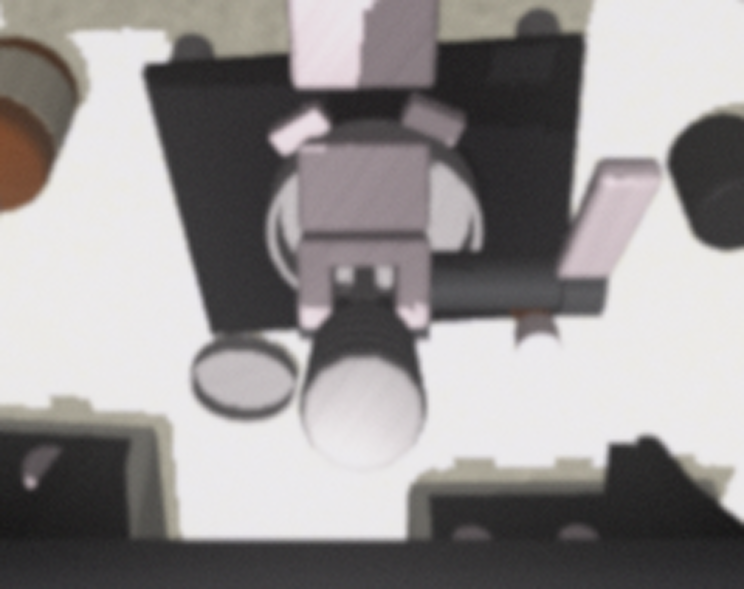

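The handle disc centre is at full pixel (277,232), on the tool axis's predicted projection (277.5, about 233), so the lateral fit is good to roughly 2 mm. I'll advance 75 mm and grip lightly.

```bash
python3 -m inch '[0,0,0.2,0,0,0, 0,0,0.4,0,0,0, 0,0,0.6,0,0,0, 0,0,0.8,0,0,0, 0,0,0.94,0,0,0, 0,0,0.94,0,0,0]' 87
python3 -m inch '[0,0,0,0,0,0, 0,0,0,0,0,0, 0,0,0,0,0,0, 0,0,0,0,0,0, 0,0,0,0,0,0, 0,0,0,0,0,0, 0,0,0,0,0,0, 0,0,0,0,0,0]' 20 14
```

```text
time: 6.55
position: [0.5663, -0.0614, 0.2639]
tool_rot: [-0.041, 0.966, 0.011, 0.256]
ft_force: [0.2, 0.3, 0.3]
grip_width: 0.0871
grip_force: 0.0
time: 7.22
position: [0.5661, -0.0613, 0.2647]
tool_rot: [-0.041, 0.966, 0.011, 0.256]
ft_force: [0.5, -0.1, 0.4]
grip_width: 0.0413
grip_force: 0.0
```

```bash
python3 -m inch '[0,0,0,0,0,0, 0,0,0,0,0,0, 0,0,0,0,0,0, 0,0,0,0,0,0, 0,0,0,0,0,0, 0,0,0,0,0,0]'
python3 -m inch '[0,0,0.05,0,0,0, 0,0,0.1,0,0,0, 0,0,0.15,0,0,0, 0,0,0.2,0,0,0, 0,0,0.25,0,0,0, 0,0,0.25,0,0,0]'
```

```text
time: 7.72
position: [0.5662, -0.0614, 0.2645]
tool_rot: [-0.041, 0.966, 0.011, 0.256]
ft_force: [0.1, 0.3, -0.0]
grip_width: 0.0278
grip_force: 14.0
time: 8.22
position: [0.5766, -0.0605, 0.2464]
tool_rot: [-0.041, 0.966, 0.011, 0.256]
ft_force: [4.3, 0.1, -3.4]
grip_width: 0.0276
grip_force: 14.0
```

```bash
python3 -m inch '[0,0,0.05,0,0,0, 0,0,0.1,0,0,0, 0,0,0.15,0,0,0, 0,0,0.2,0,0,0, 0,0,0.25,0,0,0, 0,0,0.3,0,0,0]'
python3 -m inch '[0,0,0.02,0,0,0, 0,0,0.04,0,0,0, 0,0,0.06,0,0,0, 0,0,0.06,0,0,0]'
python3 - <<'E'
from h import *
for c in ("wrist","side"):
    im=camera(c); cv2.imwrite(f"pics/{c}3.png",im[:,:,::-1])
a=cv2.imread("pics/side3.png"); cv2.imwrite("pics/side3c.png",cv2.resize(a[200:350,180:340],None,fx=4,fy=4,interpolation=cv2.INTER_CUBIC))
print(get_obs()["q"].round(2) if hasattr(get_obs()["q"],"round") else get_obs()["q"])
E
```

```text
time: 8.72
position: [0.5882, -0.0595, 0.2261]
tool_rot: [-0.041, 0.966, 0.011, 0.256]
ft_force: [-1.5, 0.5, 3.4]
grip_width: 0.0277
grip_force: 14.0
time: 9.05
position: [0.5906, -0.0592, 0.222]
tool_rot: [-0.041, 0.966, 0.011, 0.256]
ft_force: [1.8, 1.9, -0.9]
grip_width: 0.0275
grip_force: 14.0
[-0.4   0.4   1.91  0.59  0.43 -2.55]
```

View pics/side3c.png

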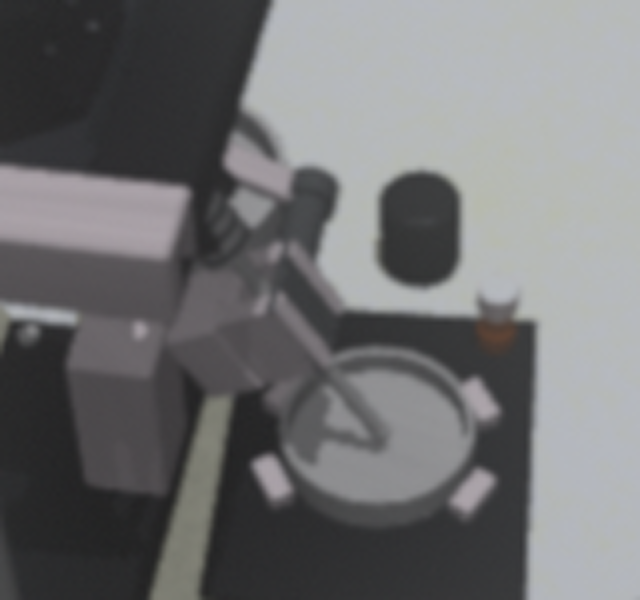

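Side view: the foot hangs in the middle dish at crop (378,438), full about (274,309), with its shadow nearly meeting it, so the floor is close. I'll continue in 1 mm rows.

```bash
for i in 1 2 3; do python3 -m inch '[0,0,0.0125,0,0,0, 0,0,0.025,0,0,0, 0,0,0.0375,0,0,0]' | grep -E "posi|ft"; done
```

```text
position: [0.5918, -0.0591, 0.2199]
ft_force: [0.3, 1.3, 3.4]
position: [0.5934, -0.059, 0.2171]
ft_force: [0.8, 1.2, 3.4]
position: [0.5949, -0.0588, 0.2144]
ft_force: [1.8, 2.2, 3.6]
```

```bash
for i in 1 2 3; do python3 -m inch '[0,0,0.0125,0,0,0, 0,0,0.025,0,0,0, 0,0,0.0375,0,0,0]' | grep -E "posi|ft"; done
```

```text
position: [0.5962, -0.0587, 0.2123]
ft_force: [-7.3, 2.1, 14.8]
position: [0.597, -0.0586, 0.2107]
ft_force: [-10.1, 0.4, 19.0]
position: [0.5983, -0.0585, 0.2082]
ft_force: [-10.5, 0.9, 19.1]
```

Contact: the axial force jumped from about 4 N to about 22 N and holds there because the light grip slips, which is well under 40 N. I'll hold briefly, let go, and check that the probe stays put.

```bash
python3 -m inch '[0,0,0,0,0,0, 0,0,0,0,0,0, 0,0,0,0,0,0]' | grep -E "time|posi|ft"
python3 -m inch '[0,0,0,0,0,0, 0,0,0,0,0,0, 0,0,0,0,0,0, 0,0,0,0,0,0, 0,0,0,0,0,0, 0,0,0,0,0,0, 0,0,0,0,0,0]' 65
python3 -m inch '[0,0,-0.4,0,0,0, 0,0,-0.8,0,0,0, 0,0,-1,0,0,0, 0,0,-1,0,0,0]'
python3 - <<'E'
from h import *
o=get_obs(); print(o["time"],np.round(o["position"],3))
w=get_calibration("wrist"); im=camera("wrist"); 
a=camera("side"); g=cv2.imread("pics/side3.png")
sd=cv2.resize(a[200:350,180:340,::-1],None,fx=2.5,fy=2.5,interpolation=cv2.INTER_CUBIC)
wd=cv2.resize(im[90:290,160:400,::-1],None,fx=1.65,fy=1.65,interpolation=cv2.INTER_CUBIC)
H=max(sd.shape[0],wd.shape[0]); f=lambda x:cv2.copyMakeBorder(x,0,H-x.shape[0],0,0,cv2.BORDER_CONSTANT)
cv2.imwrite("pics/both4.png",np.hstack([f(sd),f(wd)])); cv2.imwrite("pics/w4.png",im[:,:,::-1])
np.save("w4T.npy",w["T"]); print([ (round(d["conf"],2),d["bbox"]) for d in cut_out("wrist","clamp")],[ (round(d["conf"],2),d["bbox"]) for d in cut_out("wrist","handle")])
print([ (round(d["conf"],2),d["bbox"]) for d in cut_out("side","dish")])
E
```

```text
time: 10.9
position: [0.5984, -0.0585, 0.2081]
ft_force: [-9.2, 0.5, 16.8]
time: 11.48
position: [0.5991, -0.0585, 0.2062]
tool_rot: [-0.041, 0.966, 0.011, 0.256]
ft_force: [1.2, -0.1, 0.4]
grip_width: 0.0625
grip_force: 0.0
time: 11.82
position: [0.5598, -0.0623, 0.2791]
tool_rot: [-0.041, 0.965, 0.01, 0.258]
ft_force: [0.9, 0.5, 0.2]
grip_width: 0.065
grip_force: 0.0
11.8167 [ 0.56  -0.062  0.279]
[(0.67, [351.5, 156.0, 400.1, 211.0])] [(0.2, [353.0, 155.1, 395.7, 213.7])]
[(0.83, [191.8, 226.9, 254.2, 267.5]), (0.79, [329.3, 348.4, 364.4, 383.3]), (0.68, [251.0, 286.6, 297.5, 332.4]), (0.5, [235.0, 235.7, 263.7, 251.1])]
```

View pics/both4.png

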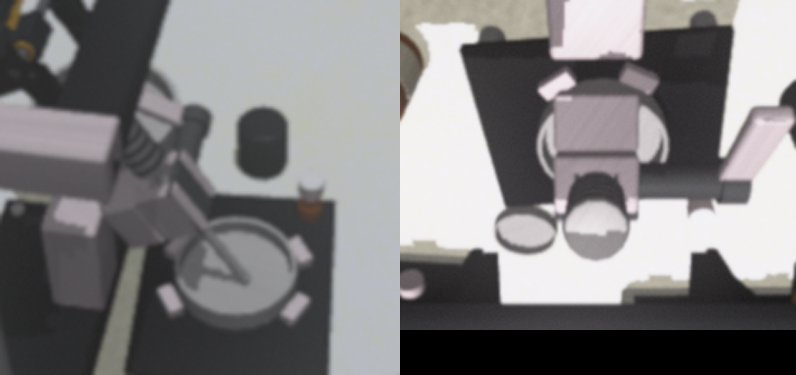

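The foot is on the dish floor at full (278,313), the lever is still up, and the dish is unmoved. Next I'll move above the lever side, stand the tool upright turned 90°, and close the fingers while refining the lever fit.

```bash
python3 -m inch '[0,0,-0.5,0,0,0, 0,0.3,-1,0,0,0, 0,0.7,-1,0,0,0, 0,0.95,-1,0,0,0, 0,0.95,-1,0,0,0]' 0 20 | grep -E "time|posi|ft"
python3 -m inch '[0,0,0,0,0.33,0, 0,0,0,0,0.33,0, 0,0,0,0,0.33,0, 0,0,0,0,0.33,0, 0,0,0,0,0.33,0, 0,0,0,0,0.33,0]' | grep -E "time|posi|tool|ft"
python3 -m inch '[0,0,0,0,0,1, 0,0,0,0,0,1, 0,0,0,0,0,1, 0,0,0,0,0,1, 0,0,0,0,0,1, 0,0,0,0,0,1, 0,0,0,0,0,1, 0,0,0,0,0,1, 0,0,0,0,0,1, 0,0,0,0,0,1, 0,0,0,0,0,1, 0,0,0,0,0,1, 0,0,0,0,0,1, 0,0,0,0,0,1]'
cat > fit2.py <<'E'
import fit; from fit import *
o=get_obs(); M=lambda p,q:np.vstack([np.c_[R.from_quat(q).as_matrix(),p],[0,0,0,1]])
X=np.linalg.inv(M(o["position"],o["tool_rot"]))@np.array(w["T"])
k=lambda p,q:{**w,"T":M(p,q)@X}
k1=k([.4678,-.0733,.3778],[-.039,.966,.010,.255]); k2=k([.5295,-.0642,.3288],[-.042,.966,.012,.255]); k4={**w,"T":np.load("w4T.npy")}
def obs(x):
    px,pz=x[5:7]; al=np.radians(30)-x[7]; e=(px-.078*np.cos(al)+.005*np.sin(al),.079,pz+.078*np.sin(al)+.005*np.cos(al))
    L=[m for m in model(x) if m[0] is not w]
    P=(px,.079,pz); H=(x[3],0,x[4])
    return L+[(k1,H,W(268,506)),(k1,P,W(494,378)),(k1,e,W(537,264)),(k2,H,(277.1,231.9)),(k2,P,(348.1,194.8)),(k2,e,(362.9,158.1)),(k4,P,(363,205)),(k4,e,(386,159.7))]
def res(x): return np.concatenate([proj(c,to_w(x,P))[0]-p for c,P,p in obs(x)])
r=least_squares(res,x0,loss="soft_l1"); x=r.x; print(np.round(x,4)); print(np.round(res(x).reshape(-1,2),1).tolist())
J=r.jac; print("sd",np.round(np.sqrt(np.diag(np.linalg.inv(J.T@J))),4))
G=to_w(x,(x[5]-.057,.079,x[6])); Rt=R.from_quat(o["tool_rot"]).as_matrix()
print("pivot-level point",G.round(4),"tip->point in tool mm",np.round(1e3*Rt.T@(G-o["position"]-.022*Rt[:,2]),1)); print(Rt.round(3), o["q"], o["grip_width"],o["time"])
E
python3 fit2.py
```

```text
time: 12.48
position: [0.5123, 0.0137, 0.3448]
ft_force: [-0.2, 0.2, 0.7]
time: 12.98
position: [0.5153, 0.0102, 0.3436]
tool_rot: [-0.043, 0.999, 0.001, -0.0]
ft_force: [-0.2, -0.6, 0.2]
time: 14.15
position: [0.5121, 0.0104, 0.3446]
tool_rot: [0.677, 0.736, 0.0, -0.0]
ft_force: [0.3, -0.3, -0.5]
grip_width: 0.0003
grip_force: 0.0
[ 0.5149 -0.0673  0.1067  0.0454  0.2734  0.1211  0.1539  0.2202]
[[-1.8, -0.7], [0.2, -2.4], [1.5, -0.6], [0.2, 0.8], [-2.4, -0.5], [0.2, -1.5], [0.1, -0.0], [-1.4, -0.8], [-0.4, 0.1], [-0.4, -0.6], [0.2, -0.6], [-0.1, -0.4], [-0.4, 0.4], [-0.5, 0.0], [0.8, -1.7], [-0.9, 0.4], [0.5, 1.4]]
sd [0.0016 0.0007 0.0068 0.0028 0.0021 0.0026 0.0017 0.017 ]
pivot-level point [0.5702 0.0181 0.1539] tip->point in tool mm [  2.6  58.6 168.7]
[[-0.084  0.996 -0.   ]
 [ 0.996  0.084  0.001]
 [ 0.001 -0.    -1.   ]] [-1.98677806e-01  2.62768692e-01  1.57654436e+00  1.02919054e-03
  1.30274210e+00 -2.82674745e-01] 0.00034843981262820786 14.15
```

```bash
python3 -m inch '[0.03,0.73,0.1,0,0,0, 0.03,0.73,0.6,0,0,0, 0.03,0.73,1,0,0,0, 0.03,0.73,1,0,0,0, 0.03,0.73,1,0,0,0]' | grep -E "time|posi|ft"
python3 -m inch '[0,0,0.2,0,0,0, 0,0,0.4,0,0,0, 0,0,0.45,0,0,0, 0,0,0.45,0,0,0]' | grep -E "time|posi|ft"
python3 -m inch '[0,0,0.06,0,0,0, 0,0,0.12,0,0,0, 0,0,0.18,0,0,0, 0,0,0.24,0,0,0, 0,0,0.3,0,0,0, 0,0,0.36,0,0,0]' | grep -E "time|posi|ft"
python3 - <<'E'
from h import *
im=camera("wrist"); s=camera("side")
sd=cv2.resize(s[200:350,180:340,::-1],None,fx=2.5,fy=2.5,interpolation=cv2.INTER_CUBIC)
wd=cv2.resize(im[:,:,::-1],(500,375)); cv2.imwrite("pics/both5.png",np.hstack([sd,wd])[:,:800] if False else cv2.resize(np.hstack([sd,wd]),(800,333)))
E
```

```text
time: 14.57
position: [0.5693, 0.018, 0.2635]
ft_force: [-0.2, -0.3, 1.2]
time: 14.9
position: [0.5713, 0.0177, 0.2306]
ft_force: [0.2, 0.2, 0.7]
time: 15.4
position: [0.5717, 0.0178, 0.2003]
ft_force: [0.1, -0.5, 2.6]
```

View pics/both5.png

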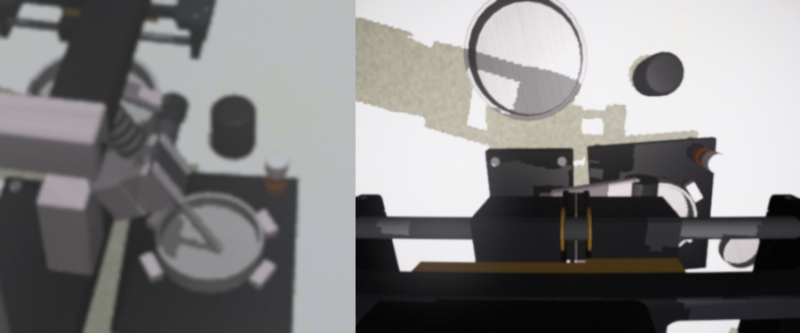

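The closed fingertips stand over the lever (wrist view, lever's pink bar at (600,188)) and the force shows first contact of about 2.6 N at the expected height. I'll press on.

```bash
python3 -m inch '[0,0,0.05,0,0,0, 0,0,0.1,0,0,0, 0,0,0.15,0,0,0, 0,0,0.2,0,0,0, 0,0,0.25,0,0,0]' | grep -E "time|posi|ft"
python3 -m inch '[0,0,0.03,0,0,0, 0,0,0.06,0,0,0, 0,0,0.09,0,0,0, 0,0,0.12,0,0,0]' | grep -E "time|posi|ft"
python3 -m inch '[0,0,0.03,0,0,0, 0,0,0.06,0,0,0, 0,0,0.09,0,0,0]' | grep -E "time|posi|ft"
```

```text
time: 15.92
position: [0.5713, 0.0178, 0.1803]
ft_force: [-2.1, -0.7, 1.5]
time: 16.25
position: [0.5714, 0.0179, 0.1708]
ft_force: [-1.4, -0.2, 3.0]
time: 16.5
position: [0.5717, 0.0179, 0.1637]
ft_force: [-1.3, -0.1, 1.4]
```

```bash
for i in 1 2 3; do python3 -m inch '[0,0,0.0125,0,0,0, 0,0,0.025,0,0,0, 0,0,0.025,0,0,0]' | grep -E "posi|ft"; done
```

```text
position: [0.5719, 0.0179, 0.1617]
ft_force: [-0.2, 0.9, 1.4]
position: [0.5722, 0.0179, 0.16]
ft_force: [-0.6, 1.3, 1.5]
position: [0.5723, 0.0177, 0.158]
ft_force: [0.2, 0.1, 1.9]
```

```bash
for i in 1 2 3; do python3 -m inch '[0,0,0.0125,0,0,0, 0,0,0.025,0,0,0, 0,0,0.025,0,0,0]' | grep -E "posi|ft"; done
```

```text
position: [0.5718, 0.0176, 0.1558]
ft_force: [0.3, -0.4, 1.2]
position: [0.5715, 0.0177, 0.1537]
ft_force: [0.6, 0.2, 0.7]
position: [0.5715, 0.0178, 0.1517]
ft_force: [-0.1, -0.5, -0.1]
```

```bash
python3 - <<'E'
from h import *
im=camera("wrist"); s=camera("side"); t=camera("top")
f=lambda a,w,h:cv2.resize(a[:,:,::-1],(w,h),interpolation=cv2.INTER_CUBIC)
cv2.imwrite("pics/b6.png",np.hstack([f(s[205:285,200:280],400,400),f(im[180:320,200:500],400,187) if False else cv2.copyMakeBorder(f(im[180:330,200:400],400,300),0,100,0,0,cv2.BORDER_CONSTANT)]))
E
```

```text
(no output)
```

View pics/b6.png

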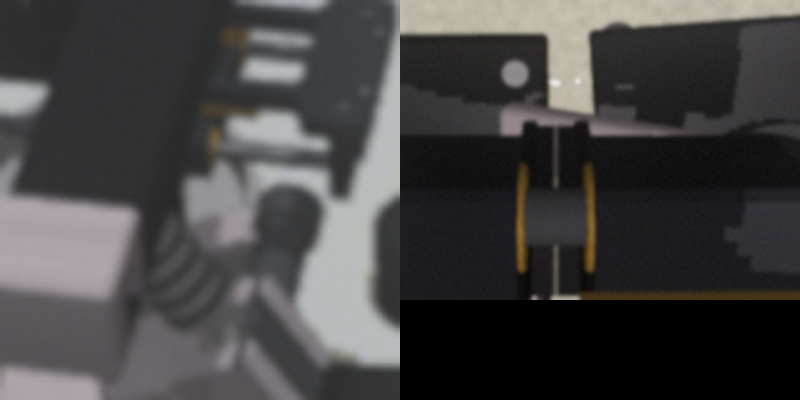

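```bash
python3 - <<'E'
from h import *
from fit import to_w
x=[.5149,-.0673,.1067,.0454,.2734,.1211,.1539]
w,s=get_calibration("wrist"),get_calibration("side"); o=get_obs()
print("tip px",[proj(w,np.array(o["position"])+[0,dy,-.022])[0].round(0) for dy in (-.0095,.0095)])
for d in (.2,.5,.8,.9,1.05):
    a=np.radians(30)-d; P=lambda L,y,h=.005:to_w(x,(x[5]-L*np.cos(a)+h*np.sin(a),y,x[6]+L*np.sin(a)+h*np.cos(a)))
    f=lambda c,p,u,k:((proj(c,p)[0]-u)*k).round(0).tolist()
    print(d,"wrist end +y/-y, root +y:",[[v[0]+400,v[1]] for v in (f(w,P(.078,.089),[200,180],2),f(w,P(.078,.069),[200,180],2),f(w,P(.02,.089),[200,180],2))],"side end",f(s,P(.078,.079),[200,205],5),f(s,P(.04,.079),[200,205],5), "top under +x finger edge z",round(x[6]+.042*np.tan(a)+.005/np.cos(a),4))
E
```

```text
tip px [array([277., 273.]), array([280., 243.])]
0.2 wrist end +y/-y, root +y: [[474.0, 225.0], [480.0, 311.0], [729.0, 177.0]] side end [108.0, 135.0] [197.0, 165.0] top under +x finger edge z 0.1733
0.5 wrist end +y/-y, root +y: [[463.0, 174.0], [468.0, 250.0], [712.0, 166.0]] side end [99.0, 174.0] [190.0, 185.0] top under +x finger edge z 0.1599
0.8 wrist end +y/-y, root +y: [[481.0, 135.0], [485.0, 202.0], [703.0, 156.0]] side end [107.0, 214.0] [192.0, 205.0] top under +x finger edge z 0.1472
0.9 wrist end +y/-y, root +y: [[491.0, 125.0], [495.0, 189.0], [701.0, 152.0]] side end [113.0, 227.0] [194.0, 212.0] top under +x finger edge z 0.1427
1.05 wrist end +y/-y, root +y: [[510.0, 111.0], [512.0, 172.0], [701.0, 147.0]] side end [125.0, 246.0] [200.0, 222.0] top under +x finger edge z 0.1353
```

The lever end at crop (503,105) matches a clamp angle of about 1.0. I'll press slightly further to feel the stop.

```bash
for i in 1 2 3; do python3 -m inch '[0,0,0.0125,0,0,0, 0,0,0.025,0,0,0, 0,0,0.025,0,0,0]' | grep -E "posi|ft"; done
```

```text
position: [0.5716, 0.0179, 0.1498]
ft_force: [-0.3, 0.4, 0.9]
position: [0.5718, 0.0178, 0.1478]
ft_force: [-0.2, 0.3, 0.9]
position: [0.572, 0.0178, 0.1471]
ft_force: [-1.2, 1.7, 9.6]
```

```bash
python3 -m inch '[0,0,0,0,0,0, 0,0,0,0,0,0, 0,0,0,0,0,0]' | grep -E "posi|ft"
python3 -m inch '[0,0,-0.1,0,0,0, 0,0,-0.4,0,0,0, 0,0,-0.8,0,0,0, 0,0,-1,0,0,0, 0,0,-1,0,0,0]' | grep -E "posi|ft"
python3 -m inch '[0,-0.4,-0.4,0,0,0, 0,-0.8,-0.8,0,0,0, 0,-1,-1,0,0,0, 0,-1,-1,0,0,0, 0,-1,-1,0,0,0]' | grep -E "time|posi|ft"
python3 - <<'E'
from h import *
from fit import to_w
x=[.5149,-.0673,.1067,.0454,.2734,.1211,.1539]
im=camera("wrist"); s=camera("side"); w=get_calibration("wrist")
f=lambda a,w,h:cv2.resize(a[:,:,::-1],(w,h),interpolation=cv2.INTER_CUBIC)
cv2.imwrite("pics/b7.png",np.hstack([f(s[205:345,200:340],400,400),f(im[100:300,200:400],400,400)]))
for d in (.2,.8,.9,1.05):
    a=np.radians(30)-d; P=lambda L,y,h=.005:to_w(x,(x[5]-L*np.cos(a)+h*np.sin(a),y,x[6]+L*np.sin(a)+h*np.cos(a)))
    print(d,[((proj(w,P(.078,y))[0]-[200,100])*2+[400,0]).round() for y in (.069,.089)])
a,b=cv2.imread("pics/side0.png").astype(int),s[:,:,::-1].astype(int)
print("side dish diff vs start, right rim area:",np.abs(a-b)[290:330,280:312].mean())
print([(round(d["conf"],2),d["bbox"]) for d in cut_out("side","dish")])
for t in("vial","canister","reagent"): print(t,[d["bbox"] for d in cut_out("side",t)][:1])
E
```

```text
position: [0.572, 0.0178, 0.1471]
ft_force: [-1.6, -0.1, 8.6]
position: [0.5739, 0.0174, 0.2298]
ft_force: [1.3, -0.3, 0.7]
time: 19.98
position: [0.4914, 0.011, 0.3062]
ft_force: [0.2, -0.6, -1.2]
0.2 [array([700., 243.]), array([701., 199.])]
0.8 [array([672., 216.]), array([673., 178.])]
0.9 [array([673., 212.]), array([674., 174.])]
1.05 [array([678., 207.]), array([679., 170.])]
side dish diff vs start, right rim area: 9.702864583333334
[(0.97, [191.3, 227.1, 252.9, 263.2]), (0.77, [248.3, 285.4, 296.7, 331.3]), (0.69, [331.7, 348.1, 367.8, 383.1]), (0.69, [139.8, 166.2, 281.0, 411.3]), (0.41, [239.6, 240.9, 265.0, 260.8]), (0.19, [230.1, 246.0, 275.9, 310.9])]
vial [[230.7, 249.7, 281.6, 313.5]]
canister [[275.3, 242.1, 294.7, 273.6]]
reagent [[219.7, 356.8, 251.7, 403.5]]
```

View pics/b7.png

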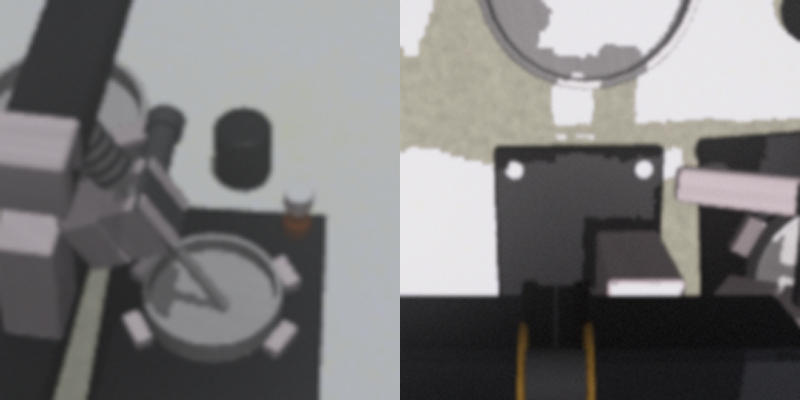

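The lever end at (679,170)–(678,200) matches the locked prediction for 1.05 rad. The foot is still at full (278,313) on the dish floor, and the dish, vial, canister and bottle are where they started. I'm handing in.

```bash
python3 -c "
from rig import *
print(hand_in(), get_obs()['time'])"
```

```text
the job is handed in; nothing more can be done
the job is handed in; nothing more can be done
```

I lowered the probe until its foot touched the dish floor (about 22 N peak at the wrist), let go, and swung the clamp lever down onto its stop; the last pictures showed the dish and bystanders in place, and I handed the job in about 20 s into the 51 s limit, though the hand-in returned no verdict.

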